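# Clamp a door stile through the guard window

## Robot

A 6-joint arm with a two-finger parallel gripper is mounted at the origin on the work surface. World frame = base frame: x ahead of the robot, y to its left, z up, the work surface at z = 0. Lengths are in m, angles in rad, forces in N, time in s.
With the tool pointing down it reaches from about 0.35 to 0.775 m from the base axis. Payload 5.5 kg.
Tool frame: the origin (TCP) lies on the centre line of the jaws, within the pads' length; the fingertips stand 11 mm ahead of it and the grasp point (between the pads) lies 8 mm behind it (env.tip_reach is the distance from the TCP to the fingertips, in m); z points along the fingers, x is the direction in which the jaws open and shut, and the axes are right-handed (so a half turn about z gives the same grasp; the last joint's range is limited). The gripper opens to 85 mm and grips with 20 to 120 N. Pads are 22 mm wide; open, the fingers measure 114 mm over their backs; the gripper's body (76 mm by 85 mm) begins 54 mm behind the grasp point. The pads swing forward as they close: fully open they stand 13 mm farther back than shut.
Start: joints at [-0.14, 0.313, 0.046, 1.304, 0, 1.431], TCP at [0.575, -0, 0.204] pointing down, gripper open.
Joint ranges: [-2.76, 2.76], [-0.86, 1.69], [-1.03, 1.26], [-2.2, 2.34], [-1.47, 1.5], [-3.14, 3.14]. Speed limits (rad/s): [2.57, 2.57, 3.14, 3.14, 3.14, 3.14].

## Interface

Orientations are given as a unit quaternion [w, x, y, z].
In Python, from workcell import env gives the robot as it stands.
- The arm moves only by the tool carry_out, never from a script. Its argument "moves" is one flat list of numbers, 7 for each row, row after row: the gripper command: -1 is shut, 1 is fully open, values between are in proportion, then the shift along the tool's x, y, z in m, then the turn, a rotation vector about the tool's x, y, z in degrees. A call has exactly 5 rows; each row shifts and turns the pose as measured when the row begins, along the tool's axes as they then stand; what a row does not reach is not made up. A row lasts 1/8 s, in which the tool goes at most 62.5 mm and 10.7 degrees, less where a joint would pass 70% of its speed; a pose out of reach is approached as far as the arm can. A call is refused whole if a number of a shift passes 0.0625 or a number of a turn 10.7, either way. A call with a gripper value outside its range is refused whole. The fingers move at their own pace and stop on an object; "squeeze" is the grip in N (left out, the last holds). Time passes only in rows, so rows that do not move let the fingers close, or fill a call up. It gives the time, the measured TCP pose, the force and the opening at its end, in the units of the state.
- env.get_state(): the state, without advancing time (a new reading comes with each control period).
- env.read_camera(name): name is "scene" or "side" or "wrist"; returns the picture (400x640x3 uint8, red, green, blue); there is no depth.
- env.calibration(name): a dict with "camera_matrix" (3x3 intrinsics, pixels), "rvec" (rotation vector, rad) and "tvec" (3), from world to camera coordinates, as OpenCV has them; the wrist camera has in their place "hand_eye" (4x4, takes a point from camera to tool coordinates, whose origin is the TCP and whose axes are the tool frame's). Camera axes: x right, y down, z forward; pixel columns grow to the right and rows downward; lengths in m; the calibration is good to about 2 mm. A picture is of the moment at which its call begins: read the wrist's pose just before it. calibration takes no time and is no camera call.
- env.hand_in(): hands the job in, once; it reports no verdict.
The state is a dict: "clock": time; "joint_pos": joint angles; "qvel": joint speeds; "tau": joint torques, N m; "tcp_pos": TCP position; "orientation": TCP orientation; "wrist_force": force on the tool from outside, world axes, zero at the start; "ft_torque": the same for the moment, N m; "finger_gap": finger opening in m.
Only numpy, scipy, OpenCV 4.12 (cv2) and the standard library are available. Lean on these libraries where they do the work, as an engineer would, in place of code of your own. Each camera call takes 0.05 s, during which the arm holds its last target. There are 200 camera calls.

## Task

Clamp the loose wooden stile in the jig, using only the fingertips: push it along its channel until it is fully home against the blue stop, then reach down through the window of the yellow guard and press the red lever pad all the way down; it stays down by itself. Touch neither the guard nor the black hold-down arm and its shaft, pick nothing up, and leave the other things where they stand.

Things in the scene. Friction and masses are not known exactly. Their poses are not given: they have to be found in the camera images.
- jig: Grey board fixed on the bench, 18 mm thick, x -170 to +130, y -130 to +245 mm. Origin at bench height under the centre of the stile when home; x is the push direction, z up. Two aluminium guide strips (8 mm high, 14 mm wide, x -130 to +60 mm) form a channel 69 mm wide along x, centred on y = 0, open at its -x end. Blue stop at the +x end.
- stop (a point): Middle of the lower edge of the blue stop's face that looks to -x, at jig x +60, y 0, on the board's surface (18 mm above the bench). The stop is 22 mm high. Axes as the jig's.
- stile_mid (a point): Centre (half-way up) of the stile: a loose brown wooden block, 120 (jig x) by 64 by 18 mm high, about 0.1 kg, flat on the board in the channel, top 36 mm above the bench. It starts 25 to 55 mm short of the stop and slides easily; home when this point is at jig x = 0 (within 3 mm).
- guard: Guard fixed on the jig left (+y) of the channel: yellow plate 4 mm thick, top 105 mm above the bench, on corner posts with clear walls all round, from jig x -97 to +115 and y +112 to +228 mm. Not to be touched. Origin and axes equal the jig's.
- window (a point): Centre of the rectangular opening in the guard's top plate, on its upper face (105 mm above the bench), at jig x -30, y +170 mm; 90 mm along jig x, 76 mm along jig y. Axes as the jig's. Shut fingers pointing down go through with room; open ones may not.
- lever_pad (a point): Centre of the top face of the red pad (44 by 40 mm) under the window, on the end of a lever 120 mm long whose shaft is at jig x +90 mm, 62 mm above the bench. At joint 0 it is 94 mm above the bench, at jig x -26; fully down 70 mm above the bench (35 mm below the guard's upper face), at jig x -30, y +170.
- clamp_lever (a joint): Angle of the lever: 0 = fully raised, 0.20 rad = fully down on its end stop; starts between 0 and 0.04. Stiff by friction: about 4 to 6 N on the pad moves it, and it stays where it is left.
- hold_arm: Dark shaft and, on it, the black hold-down arm whose rubber foot comes down on the stile as the lever is pressed. Origin on the shaft axis, at jig x +90, y 0, 62 mm above the bench. Shaft: along jig y from -61 mm to the guard. Arm: 80 mm long, 16 wide, over y = 0, pointing to jig -x; raised it reaches jig x +10 mm, 86 mm above the bench. Not to be touched.
- pull_knob: Bystander: brass cabinet knob, 32 mm across, 31 mm high, standing on the jig's board. Origin under its foot.
- tin: Bystander: tin of wood filler, 80 mm across, 85 mm high, right of the jig. Origin under its foot.
- sanding_block: Bystander: cork sanding block 100 x 60 x 30 mm, left of the guard. Origin under its centre.
- glue: Bystander: glue bottle, 60 mm across, 150 mm high, left of the guard. Origin under its foot.
- brush: Bystander: glue brush lying on the bench right of the jig. Origin under its middle, x along it.
- sander: Bystander: round electric sander, 125 mm across, 130 mm high, right of the jig. Origin under its pad.
There are look-alikes about, which are no part of the job. Of the things that look like the part that bears stile_mid, the middle-sized one is meant.

How it is judged:
By the outcome, as a careful person would: the job done as asked, in the order asked, and still so for the second after the job is handed in, with the robot touching nothing.
It also fails if it takes over 42 s, if anything falls off the work surface, if the arm or the gripper's body presses on something with over 40 N, if the wrist force passes 120 N, or if a joint passes its speed limit or range.

## Working session

There is one attempt and no reset: what is moved stays moved. The work goes in short steps, Python scripts to look and compute and a tool call to move; the robot and the scene stay as the last step left them, time stands still between calls to the robot, and variables do not carry over. Pictures are saved under pics/ and viewed, about 8 in all and at most 12, crops included, and the job is handed in when it is done.

Besides the shell and the picture viewer there is one more tool, called after "Emit:" in YAML: its name, and indented under it one key for each argument. carry_out: Moves the arm, as the interface text tells. Its arguments: {"type":"object","properties":{"moves":{"type":"array"},"squeeze":{"type":"number"}},"required":["moves"]}

```bash
mkdir -p pics; ls
python3 - <<'E'
from workcell import env
import cv2
for n in ("scene","side"):
    cv2.imwrite(f"pics/{n}0.png",env.read_camera(n)[:,:,::-1]); print(n,env.calibration(n))
print(env.get_state()); print(env.calibration("wrist"),env.tip_reach)
E
```

```text
pics
scene {'camera_matrix': array([[507.60727044,   0.        , 323.46137825],
       [  0.        , 507.60727044, 210.40600937],
       [  0.        ,   0.        ,   1.        ]]), 'rvec': array([ 1.75274545,  1.84806176, -0.72006797]), 'tvec': array([ 0.04055233, -0.33328031,  1.5954194 ])}
side {'camera_matrix': array([[395.39232156,   0.        , 310.19017028],
       [  0.        , 395.39232156, 196.32370076],
       [  0.        ,   0.        ,   1.        ]]), 'rvec': array([ 2.18251719, -0.6772786 ,  0.30848285]), 'tvec': array([-0.46391947,  0.23995226,  1.00971874])}
{'clock': 0.1, 'joint_pos': array([-1.39600185e-01,  3.13956643e-01,  4.50953992e-02,  1.30362760e+00,
        2.96251582e-07,  1.43123599e+00]), 'qvel': array([-0.00021205, -0.00144644,  0.00297229,  0.00113315, -0.00342847,
       -0.00039339]), 'tau': array([ 3.58776997e-03, -4.81727242e+01,  2.99244744e+01,  1.27543980e-02,
       -1.12281841e-04,  1.60051752e-05]), 'tcp_pos': array([5.74487624e-01, 6.23591343e-05, 2.02681419e-01]), 'orientation': array([-1.17884156e-04,  9.99999642e-01, -1.99268063e-05, -8.38005232e-04]), 'wrist_force': array([-0.19795023, -0.43658628, -0.40108351]), 'ft_torque': array([-0.01525358,  0.02283428, -0.01117267]), 'finger_gap': 0.08520522209821378}
{'camera_matrix': array([[357.30702449,   0.        , 321.31333959],
       [  0.        , 357.30702449, 199.96843235],
       [  0.        ,   0.        ,   1.        ]]), 'hand_eye': array([[ 9.99999780e-01,  6.34628989e-04, -1.90590616e-04,
        -5.60352908e-04],
       [-5.56575149e-04,  9.60539710e-01,  2.78142330e-01,
        -7.16185448e-02],
       [ 3.59587040e-04, -2.78142163e-01,  9.60539852e-01,
        -1.72302355e-01],
       [ 0.00000000e+00,  0.00000000e+00,  0.00000000e+00,
         1.00000000e+00]])} 0.011
```

View pics/scene0.png

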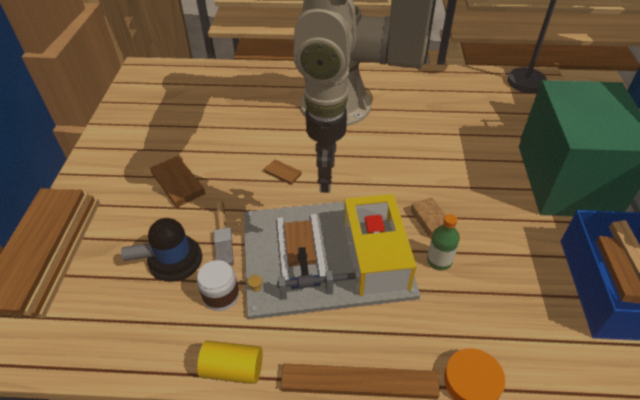

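View pics/side0.png

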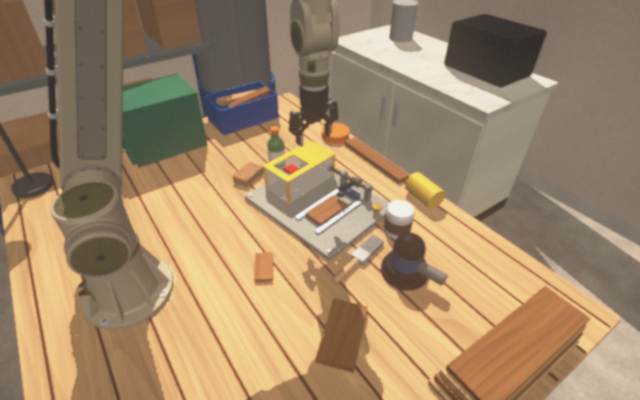

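The jig is ahead of the robot, roughly aligned with the world axes. In the scene picture the board's corners are near (247,210), (245,312) and (416,297), and the guard is yellow at (378,245). I'll take zoomed crops to get corners.

Run:
```python
import cv2
a=cv2.imread("pics/scene0.png")[185:325,235:425]; b=cv2.imread("pics/side0.png")[135:260,235:395]
cv2.imwrite("pics/sc.png",cv2.resize(a,None,fx=4,fy=4,interpolation=cv2.INTER_CUBIC))
cv2.imwrite("pics/sd.png",cv2.resize(b,None,fx=4.5,fy=4.5,interpolation=cv2.INTER_CUBIC))
```

```text
(no output)
```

View pics/sc.png

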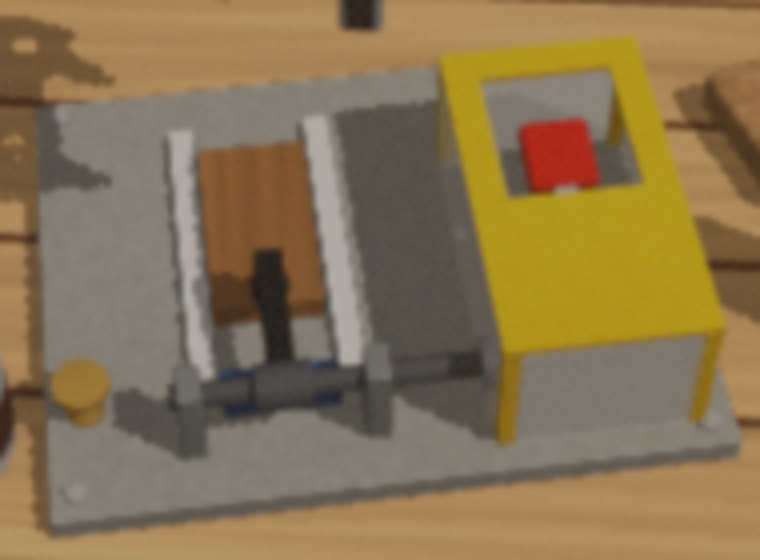

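View pics/sd.png

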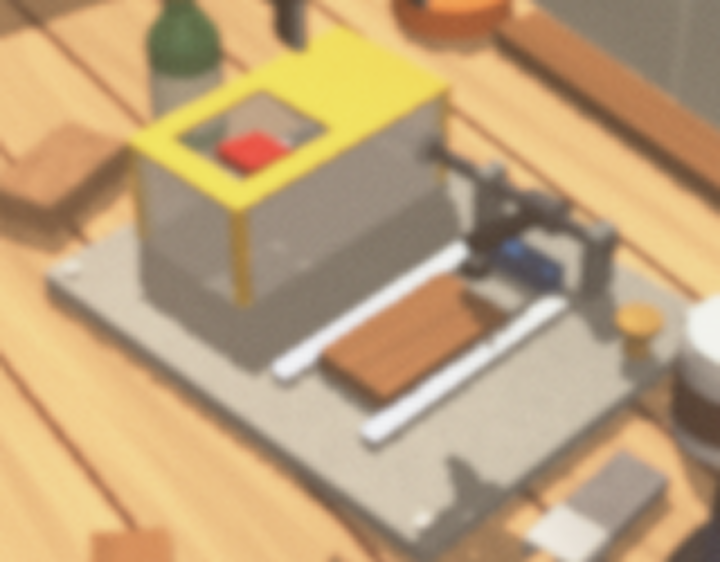

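Scene crop: board corners at (38,108), (52,522) and (738,450), with the guard plate, window and red pad clear. The stile's near edge runs from (200,152) to (306,143). Side crop: same features, with the stile's near edge from (322,355) to (380,400). Next I fit the jig pose.

```bash
cat > fit.py <<'E'
import numpy as np, cv2
from scipy.optimize import least_squares
from workcell import env
C={n:env.calibration(n) for n in("scene","side")}
def proj(n,P): c=C[n]; return cv2.projectPoints(np.array(P,float),c["rvec"],c["tvec"],c["camera_matrix"],None)[0][:,0]
J={"scene":[(-170,-130,18,38,108),(130,-130,18,52,522),(130,245,18,738,450),(-97,112,105,440,57),(-97,228,105,637,38),(115,112,105,500,354),(115,228,105,723,328),
 (-75,132,105,482,82),(-75,208,105,610,68),(-130,-48.5,26,168,132),(-130,48.5,26,326,116)],
"side":[(-170,245,18,48,280),(-97,228,105,130,143),(-97,112,105,240,207),(115,112,105,449,92),(115,228,105,340,28),(-75,132,105,240,182),(15,132,105,328,130),(-130,48.5,26,275,372),(-130,-48.5,26,362,435)]}
S={"scene":[(32,200,152,),(-32,306,143)][::-1],"side":[(32,322,355),(-32,380,400)]}
S["scene"]=[(-32,200,152),(32,306,143)]
K={"scene":(4,235,185),"side":(4.5,235,135)}
def px(n,u): k=K[n]; return (np.array(u)+.5)/k[0]-.5+np.array(k[1:])
def world(p,P): P=np.array(P,float)/1000; c,s=np.cos(p[2]),np.sin(p[2]); return np.c_[c*P[:,0]-s*P[:,1]+p[0],s*P[:,0]+c*P[:,1]+p[1],P[:,2]]
def res(p,split=False):
    r=[]
    for n in J:
        a=np.array(J[n]); r.append(proj(n,world(p,a[:,:3]))-px(n,a[:,3:]))
        s=np.array(S[n],float); r.append(proj(n,world(p,np.c_[np.full(2,p[3]*1000-60),s[:,0],[36,36]]))-px(n,s[:,1:]))
    return r if split else np.concatenate(r).ravel()
if __name__=="__main__":
    f=least_squares(res,[.7,0,0,-.04],loss="soft_l1"); print("jig x y yaw, stile x",f.x.round(4),"yaw deg",np.degrees(f.x[2]).round(2))
    for r in res(f.x,1): print(r.round(1).tolist())
    w=world(f.x,[(-30,170,105),(-26,170,94),(f.x[3]*1000-60,0,36),(0,0,18)]);print(w.round(4)); print(np.hypot(w[:,0],w[:,1]).round(3))
E
python3 fit.py
```

```text
jig x y yaw, stile x [ 0.622  -0.0556  0.1802 -0.0426] yaw deg 10.32
[[-0.5, -1.0], [-1.2, 0.1], [1.0, -1.5], [-0.1, -0.4], [-0.3, -0.3], [0.7, 0.1], [0.5, 0.6], [-0.5, -0.5], [0.0, -0.2], [0.3, -0.4], [0.1, -0.2]]
[[-0.4, -0.3], [-0.4, -0.7]]
[[-0.9, -2.2], [-0.5, -1.0], [-0.2, 0.6], [1.3, -1.8], [0.6, -0.8], [0.7, 0.2], [2.2, -0.3], [-0.8, -1.2], [3.0, 1.1]]
[[-0.9, -1.6], [1.6, -1.1]]
[[ 0.562   0.1063  0.105 ]
 [ 0.566   0.107   0.094 ]
 [ 0.521  -0.074   0.036 ]
 [ 0.622  -0.0556  0.018 ]]
[0.572 0.576 0.526 0.624]
```

Emit:
carry_out:
  moves: [-1,-0.021,0.02,0.01,0,0,0,-1,-0.021,0.02,0.01,0,0,0,-1,-0.021,0.02,0.01,0,0,0,-1,-0.021,0.02,0.01,0,0,0,-1,0,0,0.01,0,0,-10.3]
  squeeze: 40

```text
clock: 0.72
tcp_pos: [0.4871, -0.0815, 0.1495]
orientation: [-0.001, 0.996, 0.093, -0.002]
wrist_force: [0.4, -0.2, -0.3]
finger_gap: -0.0002
```

```bash
cat > rep.py <<'E'
import numpy as np, cv2, sys
from scipy.spatial.transform import Rotation as R
from workcell import env
JP=[0.622,-0.0556,0.1802]
def rep(pic=None,jp=JP):
    s=env.get_state(); q=s["orientation"]; Rt=R.from_quat(np.r_[q[1:],q[0]]).as_matrix(); c,sn=np.cos(jp[2]),np.sin(jp[2])
    d=s["tcp_pos"]-[jp[0],jp[1],0]; j=np.array([c*d[0]+sn*d[1],-sn*d[0]+c*d[1],d[2]])
    Rj=np.array([[c,sn,0],[-sn,c,0],[0,0,1]])@Rt
    print("t",round(s["clock"],2),"jig tcp mm",(j*1e3).round(1),"toolx in jig",Rj[:,0].round(3),"toolz",Rj[:,2].round(3),"F",s["wrist_force"].round(1),"gap",round(s["finger_gap"],4))
    T=np.eye(4);T[:3,:3]=Rt;T[:3,3]=s["tcp_pos"]
    if pic: cv2.imwrite(f"pics/{pic}.png",env.read_camera("wrist")[:,:,::-1]); np.save(f"pics/{pic}.npy",T@env.calibration("wrist")["hand_eye"])
if __name__=="__main__": rep(sys.argv[1] if len(sys.argv)>1 else None)
E
python3 rep.py w1
```

```text
t 0.72 jig tcp mm [-137.3   -1.3  149.5] toolx in jig [ 1.     0.006 -0.004] toolz [-0.004  0.002 -1.   ] F [ 0.4 -0.2 -0.3] gap -0.0002
```

View pics/w1.png

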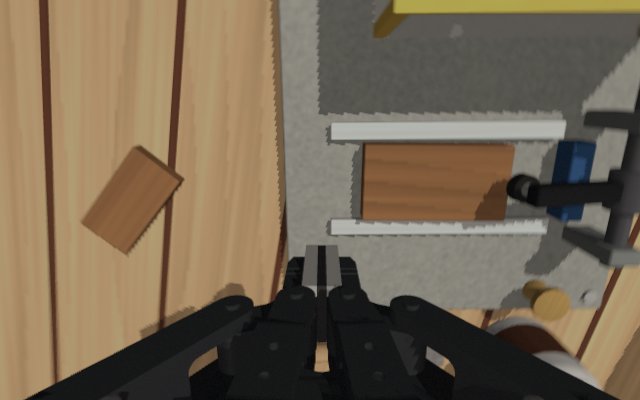

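The wrist picture shows the strip ends at x≈331, the stile's near edge at x≈363 (y 143–219) and the stop at (556–590, 180). I refine the fit with these.

Run:
```python
import numpy as np,cv2
from scipy.optimize import least_squares
from workcell import env
from fit import res,world
Tc=np.linalg.inv(np.load("pics/w1.npy")); K=env.calibration("wrist")["camera_matrix"]
def pw(P): return cv2.projectPoints(P,cv2.Rodrigues(Tc[:3,:3])[0],Tc[:3,3],K,None)[0][:,0]
W=np.array([(-130,48.5,26,331,122),(-130,-34.5,26,331,220),(60,48.5,26,565,121),(60,-34.5,26,546,220),(-130,34.5,26,331,140)],float)
S=np.array([(-60,32,363,143),(-60,-32,363,219),(60,32,514,145),(60,-32,506,219)],float)
def rw(p): return np.r_[pw(world(p,W[:,:3]))-W[:,3:], pw(world(p,np.c_[S[:,0]+p[3]*1e3,S[:,1],S[:,0]*0+36]))-S[:,2:]]
f=least_squares(lambda p:rw(p).ravel(),[.622,-.0556,.18,-.043]); print("wrist only",f.x.round(4)); print(rw(f.x).round(1).tolist())
f=least_squares(lambda p:np.r_[rw(p).ravel(),res(p)],[.622,-.0556,.18,-.043],loss="soft_l1"); print("all",f.x.round(4)); print(rw(f.x).round(1).tolist())
```

```text
wrist only [ 0.6206 -0.0525  0.1887 -0.0431]
[[-0.6, 0.2], [-1.0, -1.0], [0.5, 0.7], [1.8, -1.2], [-0.6, -0.4], [1.3, 1.1], [-1.0, 1.1], [1.4, -1.2], [-1.8, 1.0]]
all [ 0.6211 -0.0533  0.1843 -0.0434]
[[0.1, 0.6], [-0.8, -0.6], [0.9, 2.2], [1.7, 0.1], [-0.1, 0.0], [1.6, 1.7], [-1.1, 1.6], [1.5, 0.1], [-2.1, 2.1]]
```

Emit:
carry_out:
  moves: [-1,0,-0.0035,0.03,0,0,0,-1,0,0,0.03,0,0,0,-1,0,0,0.03,0,0,0,-1,0,0,0.024,0,0,0,-1,0,0,0,0,0,0]

```text
clock: 1.4
tcp_pos: [0.4856, -0.0767, 0.0311]
orientation: [-0.001, 0.996, 0.09, -0.003]
wrist_force: [-0.7, 0.4, -0.6]
finger_gap: -0.0001
```

```bash
sed -i 's/^JP=.*/JP=[0.6208,-0.053,0.1855]/' rep.py; python3 rep.py
```

```text
t 1.4 jig tcp mm [-137.2    1.7   31.1] toolx in jig [ 1.    -0.004 -0.006] toolz [-0.006  0.003 -1.   ] F [-0.7  0.4 -0.6] gap -0.0001
```

Emit:
carry_out:
  moves: [-1,0.01,0.0015,-0.004,0,0,0,-1,0.01,0,0,0,0,0,-1,0.01,0,0,0,0,0,-1,0.01,0,0,0,0,0,-1,0.01,0,0,0,0,0]

```text
clock: 2.02
tcp_pos: [0.5419, -0.0694, 0.0391]
orientation: [-0.0, 0.996, 0.09, -0.0]
wrist_force: [0.1, 0.4, -0.5]
finger_gap: 0.0001
```

```bash
python3 rep.py w2
```

```text
t 2.02 jig tcp mm [-80.6  -1.6  39.1] toolx in jig [ 1.    -0.006 -0.   ] toolz [-0.  0. -1.] F [ 0.1  0.4 -0.5] gap 0.0001
```

View pics/w2.png

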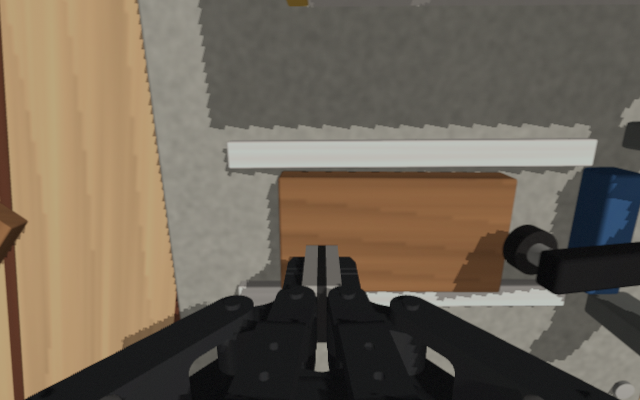

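The stile's near edge is at x≈280, yet the fingers at (322,245) appear over it and the force is zero, so it hasn't moved as expected. I'll check from the fixed cameras.

Run:
```python
import cv2,numpy as np
from workcell import env
a=env.read_camera("scene")[150:310,260:380,::-1]; b=env.read_camera("side")[135:265,235:395,::-1]
r=lambda i:cv2.resize(i,(400,int(400*i.shape[0]/i.shape[1])),interpolation=cv2.INTER_CUBIC)
a,b=r(a),r(b); h=max(len(a),len(b)); o=np.zeros((h,800,3),np.uint8); o[:len(a),:400]=a; o[:len(b),400:]=b
cv2.imwrite("pics/c1.png",o)
```

```text
(no output)
```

View pics/c1.png

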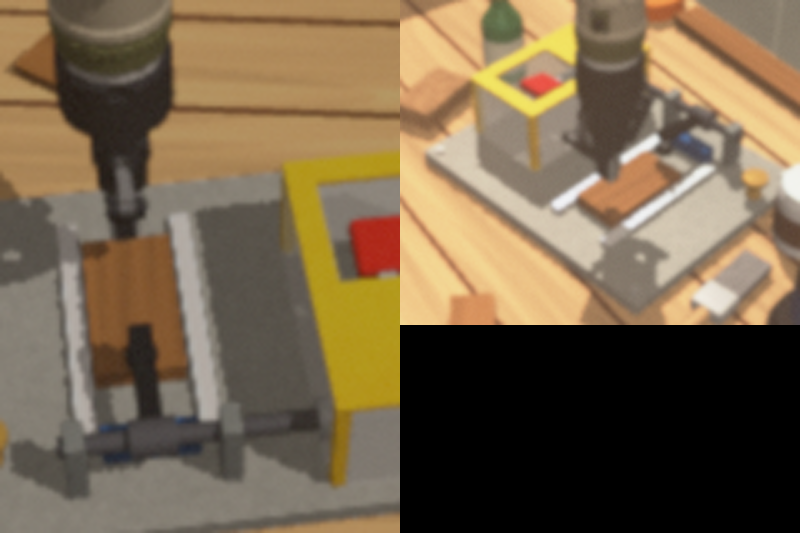

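Run:
```python
from fit import *
import rep
rep.rep()
p=rep.JP
for n in("scene","side"):
  for z in (28,39,50,60): print(n,z,proj(n,world(p,[(-80.6,-1.6,z)])).round(1))
  print("stile end top/bot, end at -103",proj(n,world(p,[(-103,0,36),(-103,0,18),(-103,-32,36),(-103,32,36)])).round(1).tolist())
```

```text
t 2.17 jig tcp mm [-81.1  -1.4  38.8] toolx in jig [ 1.    -0.006 -0.001] toolz [-0.001  0.001 -1.   ] F [ 0.7 -0.5  0.3] gap -0.0003
scene 28 [[298.7 229.8]]
scene 39 [[298.5 226.8]]
scene 50 [[298.3 223.8]]
scene 60 [[298.1 221. ]]
stile end top/bot, end at -103 [[298.4, 220.6], [298.7, 225.4], [285.1, 221.9], [311.5, 219.2]]
side 28 [[317.8 215.5]]
side 39 [[317.8 212.7]]
side 50 [[317.8 210. ]]
side 60 [[317.8 207.4]]
stile end top/bot, end at -103 [[312.1, 216.9], [312.1, 221.3], [319.9, 222.1], [304.5, 211.7]]
```

The fixed cameras also put the visible tip above the stile at TCP z 39 mm, so the tip seems shorter than the stated 11 mm. I'll feel for the stile's top (36 mm) gently to find the real tip height.

Emit:
carry_out:
  moves: [-1,0,0,0.002,0,0,0,-1,0,0,0.002,0,0,0,-1,0,0,0.002,0,0,0,-1,0,0,0.002,0,0,0,-1,0,0,0.0,0,0,0]

```text
clock: 2.8
tcp_pos: [0.5395, -0.0693, 0.0296]
orientation: [-0.001, 0.996, 0.089, -0.001]
wrist_force: [-0.3, 0.1, 0.6]
finger_gap: -0.0001
```

Run:
```python
import rep; rep.rep()
from fit import proj
for x in (.5745,.6315):
  for z in (.16,.19,.2): print(x,z,proj("scene",[(x,0,z)]).round(1), proj("side",[(x,0,z)]).round(1))
```

```text
t 2.8 jig tcp mm [-83.   -1.   29.6] toolx in jig [ 1.    -0.007 -0.003] toolz [-0.003  0.001 -1.   ] F [-0.3  0.1  0.6] gap -0.0001
0.5745 0.16 [[326.9 203.2]] [[313.5 164.6]]
0.5745 0.19 [[326.9 193.5]] [[313.5 156. ]]
0.5745 0.2 [[326.9 190.1]] [[313.5 153.1]]
0.6315 0.16 [[325.5 223.2]] [[329.2 158.2]]
0.6315 0.19 [[325.4 213.6]] [[329.5 149.7]]
0.6315 0.2 [[325.4 210.3]] [[329.5 146.9]]
```

Emit:
carry_out:
  moves: [-1,0,0,0.002,0,0,0,-1,0,0,0.002,0,0,0,-1,0,0,0.002,0,0,0,-1,0,0,0.002,0,0,0,-1,0,0,0.0,0,0,0]

```text
clock: 3.42
tcp_pos: [0.5395, -0.0693, 0.0211]
orientation: [-0.001, 0.996, 0.089, -0.001]
wrist_force: [-0.7, 0.5, 0.5]
finger_gap: -0.0
```

```bash
python3 rep.py w3
```

```text
t 3.42 jig tcp mm [-82.9  -1.   21.1] toolx in jig [ 1.    -0.007 -0.003] toolz [-0.003  0.001 -1.   ] F [-0.7  0.5  0.5] gap -0.0
```

View pics/w3.png

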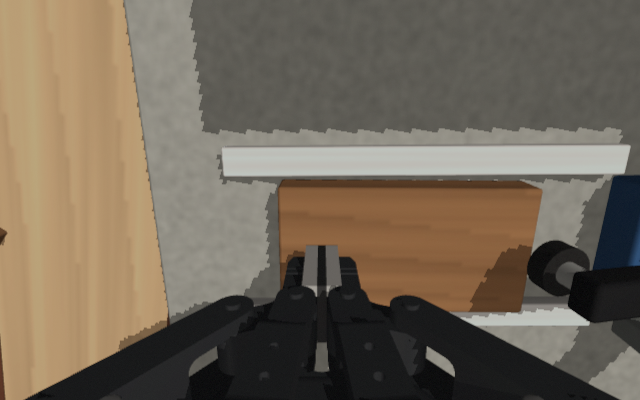

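The wrist picture at TCP z 21 shows the stile still unmoved (edge x≈280), with the fingers over it and no contact. I'll keep feeling downward.

Emit:
carry_out:
  moves: [-1,0,0,0.002,0,0,0,-1,0,0,0.002,0,0,0,-1,0,0,0.002,0,0,0,-1,0,0,0.001,0,0,0,-1,0,0,0.0,0,0,0]

```text
clock: 4.1
tcp_pos: [0.5396, -0.0693, 0.0137]
orientation: [-0.001, 0.996, 0.089, -0.001]
wrist_force: [-0.2, -0.2, -0.5]
finger_gap: 0.0001
```

Emit:
carry_out:
  moves: [-1,0,0,0.0015,0,0,0,-1,0,0,0.0015,0,0,0,-1,0,0,0.0015,0,0,0,-1,0,0,0.001,0,0,0,-1,0,0,0.0,0,0,0]

```text
clock: 4.72
tcp_pos: [0.5398, -0.0694, 0.0083]
orientation: [-0.0, 0.996, 0.089, -0.001]
wrist_force: [-0.0, 0.0, 0.0]
finger_gap: -0.0001
```

Run:
```python
import cv2,numpy as np,rep
from workcell import env
rep.rep()
a=env.read_camera("scene")[150:310,260:380,::-1]; b=env.read_camera("side")[165:255,275:375,::-1]
r=lambda i:cv2.resize(i,(400,int(400*i.shape[0]/i.shape[1])),interpolation=cv2.INTER_CUBIC)
a,b=r(a),r(b); h=max(len(a),len(b)); o=np.zeros((h,800,3),np.uint8); o[:len(a),:400]=a; o[:len(b),400:]=b
cv2.imwrite("pics/c2.png",o)
```

```text
t 4.72 jig tcp mm [-82.7  -1.2   8.3] toolx in jig [ 1.    -0.007 -0.002] toolz [-0.002  0.001 -1.   ] F [-0.  0.  0.] gap -0.0001
```

View pics/c2.png

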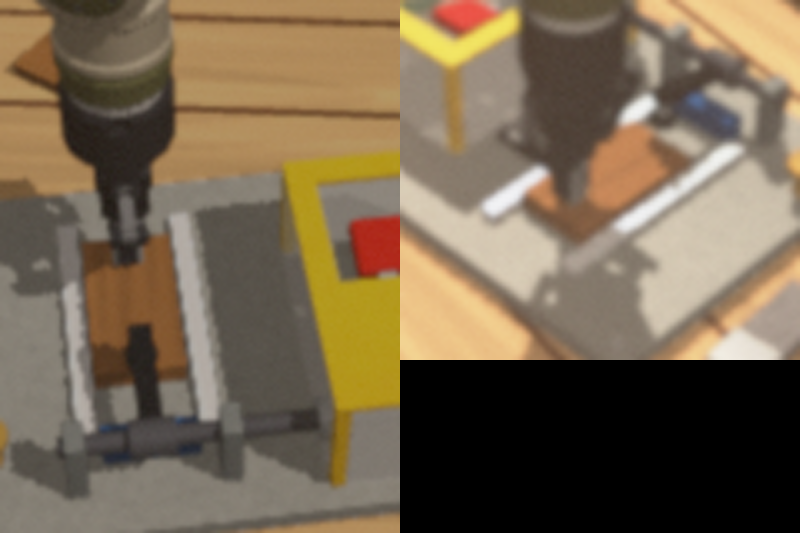

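Scene: the tips are now at (125,262), right over the stile's near part, and the stile hasn't moved. So the real tips sit about 25 mm behind the reported TCP. One more feel.

Emit:
carry_out:
  moves: [-1,0,0,0.001,0,0,0,-1,0,0,0.001,0,0,0,-1,0,0,0.001,0,0,0,-1,0,0,0.001,0,0,0,-1,0,0,0.0,0,0,0]

```text
clock: 5.45
tcp_pos: [0.5399, -0.0694, 0.0085]
orientation: [0.0, 0.996, 0.09, -0.0]
wrist_force: [0.6, 0.2, 0.5]
finger_gap: -0.0
```

Run:
```python
from workcell import env
s=env.get_state()
for k in("clock","joint_pos","tau","tcp_pos","wrist_force","ft_torque"): print(k,s[k])
print([a for a in dir(env) if not a.startswith("_")])
```

```text
clock 5.45
joint_pos [-2.75134790e-01  3.93244262e-01 -3.46949500e-01  8.30682488e-01
 -3.38629312e-04  1.11641249e+00]
tau [ 2.08196102e-02 -4.75937891e+01  2.48316389e+01  8.09938344e-02
 -4.26506420e-03  6.33950867e-05]
tcp_pos [ 0.53994327 -0.06941173  0.00849541]
wrist_force [0.62583735 0.15862627 0.54430372]
ft_torque [0.01385733 0.03014716 0.01924483]
['MotionError', 'calibration', 'get_state', 'hand_in', 'read_camera', 'tip_reach']
```

Emit:
carry_out:
  moves: [-1,0,0,0.003,0,0,0,-1,0,0,0.0,0,0,0,-1,0,0,0.0,0,0,0,-1,0,0,0.0,0,0,0,-1,0,0,0.0,0,0,0]

```text
clock: 6.08
tcp_pos: [0.5407, -0.0696, 0.0083]
orientation: [0.001, 0.996, 0.09, 0.001]
wrist_force: [0.1, 0.1, 4.5]
finger_gap: -0.0003
```

Run:
```python
from workcell import env
s=env.get_state()
for k in("clock","joint_pos","tau","tcp_pos","wrist_force","ft_torque"): print(k,s[k])
```

```text
clock 6.075
joint_pos [-2.74998272e-01  3.93051971e-01 -3.47908876e-01  8.27611192e-01
 -4.20647961e-04  1.11642575e+00]
tau [-6.85141864e-02 -4.53786170e+01  2.39336658e+01 -3.99956228e-01
 -1.65509357e-02  5.75247232e-04]
tcp_pos [ 0.54072185 -0.06958297  0.00827415]
wrist_force [0.06554867 0.06683495 4.51379815]
ft_torque [0.03303161 0.19301089 0.0609589 ]
```

Contact: 4.5 N with TCP at z 8.3 mm on the 36 mm stile top. The real tips are therefore about 28 mm *behind* the reported TCP (env.tip_reach says 11 mm ahead). I'll work with that offset: back off behind the stile, then go down to tip height ~24 mm (TCP z ≈ -4 mm).

Emit:
carry_out:
  moves: [-1,0,0,-0.015,0,0,0,-1,-0.014,0,0,0,0,0,-1,-0.014,0,0,0,0,0,-1,-0.014,0,0,0,0,0,-1,-0.012,0,0,0,0,0]

```text
clock: 6.7
tcp_pos: [0.4833, -0.0796, 0.0235]
orientation: [0.0, 0.996, 0.09, 0.0]
wrist_force: [-0.2, -0.5, -0.5]
finger_gap: -0.0001
```

Emit:
carry_out:
  moves: [-1,0,0,0,0,0,0,-1,0,0,0.008,0,0,0,-1,0,0,0.006,0,0,0,-1,0,0,0.005,0,0,0,-1,0,0,0.0,0,0,0]

```text
clock: 7.32
tcp_pos: [0.4828, -0.0797, 0.0028]
orientation: [0.0, 0.996, 0.089, 0.0]
wrist_force: [-0.1, -0.2, -0.3]
finger_gap: 0.0002
```

```bash
python3 rep.py w4
```

```text
t 7.33 jig tcp mm [-140.6   -0.8    2.8] toolx in jig [ 1.    -0.007  0.   ] toolz [ 0.    -0.001 -1.   ] F [-0.1 -0.2 -0.3] gap 0.0002
```

Emit:
carry_out:
  moves: [-1,0,0,0.003,0,0,0,-1,0,0,0.003,0,0,0,-1,0,0,0.0,0,0,0,-1,0.008,0,0,0,0,0,-1,0.005,0,0,0,0,0]

```text
clock: 8.0
tcp_pos: [0.4969, -0.0775, -0.003]
orientation: [0.0, 0.996, 0.089, 0.001]
wrist_force: [0.5, 0.5, 0.0]
finger_gap: 0.0
```

Emit:
carry_out:
  moves: [-1,0.007,0,0,0,0,0,-1,0.007,0,0,0,0,0,-1,0.007,0,0,0,0,0,-1,0.007,0,0,0,0,0,-1,0,0,0,0,0,0]

```text
clock: 8.62
tcp_pos: [0.5261, -0.072, -0.003]
orientation: [0.001, 0.996, 0.089, -0.0]
wrist_force: [-0.2, 0.2, 0.2]
finger_gap: -0.0002
```

```bash
python3 rep.py w5
```

```text
t 8.62 jig tcp mm [-96.6  -1.3  -3. ] toolx in jig [ 1.    -0.006 -0.   ] toolz [-0.    -0.001 -1.   ] F [-0.2  0.2  0.2] gap -0.0002
```

View pics/w5.png

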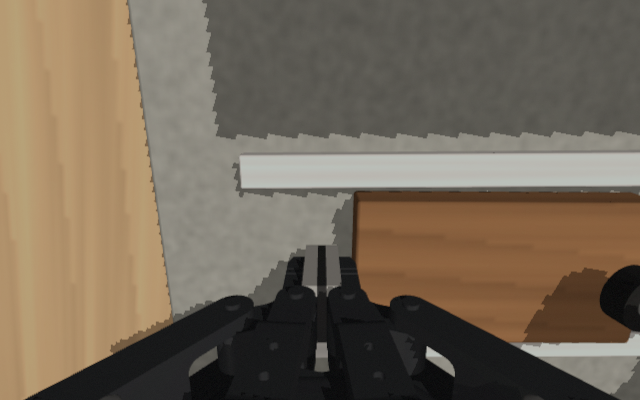

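The stile is moving: its near edge (x≈356) lies against the finger. I keep pushing, then step until the force rises at the stop.

Emit:
carry_out:
  moves: [-1,0.005,0,0,0,0,0,-1,0.005,0,0,0,0,0,-1,0.005,0,0,0,0,0,-1,0.002,0,0,0,0,0,-1,0,0,0,0,0,0]

```text
clock: 9.3
tcp_pos: [0.5428, -0.0688, -0.0032]
orientation: [0.0, 0.996, 0.089, -0.001]
wrist_force: [-1.9, -0.1, 2.3]
finger_gap: -0.0
```

Emit:
carry_out:
  moves: [-1,0.002,0,0,0,0,0,-1,0.002,0,0,0,0,0,-1,0.002,0,0,0,0,0,-1,0.002,0,0,0,0,0,-1,0.002,0,0,0,0,0]

```text
clock: 9.93
tcp_pos: [0.5489, -0.0676, -0.0036]
orientation: [0.001, 0.996, 0.089, -0.005]
wrist_force: [-8.7, -3.6, 9.1]
finger_gap: 0.0
```

```bash
python3 rep.py
```

```text
t 9.93 jig tcp mm [-73.4  -1.1  -3.6] toolx in jig [ 1.    -0.008 -0.01 ] toolz [-0.01  -0.001 -1.   ] F [-8.7 -3.6  9.1] gap 0.0
```

Emit:
carry_out:
  moves: [-1,0.002,0,0,0,0,0,-1,0,0,0,0,0,0,-1,-0.01,0,0,0,0,0,-1,-0.01,0,0,0,0,0,-1,0,0,-0.02,0,0,0]

```text
clock: 10.55
tcp_pos: [0.5272, -0.0708, 0.0156]
orientation: [0.001, 0.996, 0.089, -0.007]
wrist_force: [0.6, 0.3, -0.3]
finger_gap: 0.0003
```

Emit:
carry_out:
  moves: [-1,0,0,-0.03,0,0,0,-1,0,0,-0.03,0,0,0,-1,0,0,-0.03,0,0,0,-1,0,0,-0.03,0,0,0,-1,0,0,0,0,0,0]

```text
clock: 11.18
tcp_pos: [0.5279, -0.0708, 0.1402]
orientation: [0.001, 0.996, 0.088, -0.005]
wrist_force: [0.5, -0.1, -0.7]
finger_gap: 0.0
```

```bash
python3 rep.py w6
```

```text
t 11.18 jig tcp mm [-94.6  -0.4 140.2] toolx in jig [ 1.    -0.009 -0.011] toolz [-0.011 -0.001 -1.   ] F [ 0.5 -0.1 -0.7] gap 0.0
```

View pics/w6.png

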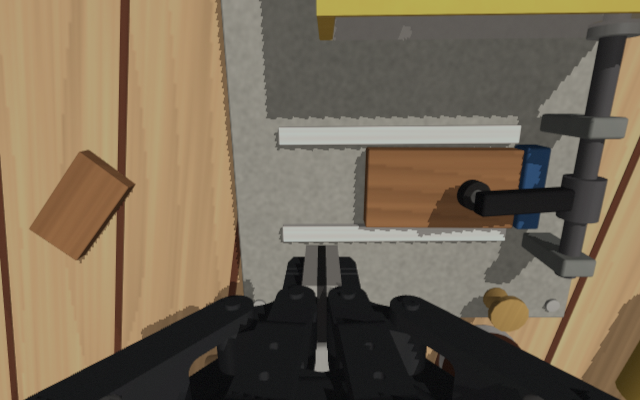

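The wrist picture shows the stile's far end flush with the blue stop (x≈522), near edge at x≈366. I check this in numbers, refine the jig pose and plan the move to the window.

Run:
```python
import numpy as np,cv2
from scipy.optimize import least_squares
from workcell import env
from fit import world
K=env.calibration("wrist")["camera_matrix"]
D={"w1":[(-130,48.5,26,331,122),(-130,-34.5,26,331,220),(60,48.5,26,565,121),(-130,34.5,26,331,140)],
"w6":[(-130,48.5,26,278,129),(-130,34.5,26,279,146),(60,48.5,26,520,127),(60,34.5,26,520,143),(-130,-34.5,26,283,226),(60,-34.5,26,504,229),(-97,112,105,317,15)]}
S=[(-60,32,36,366,149),(-60,-32,36,366,227)]
def pw(n,P):
    T=np.linalg.inv(np.load(f"pics/{n}.npy")); return cv2.projectPoints(P,cv2.Rodrigues(T[:3,:3])[0],T[:3,3],K,None)[0][:,0]
def r(p):
    o=[pw(n,world(p,np.array(D[n],float)[:,:3]))-np.array(D[n])[:,3:] for n in D]
    s=np.array(S,float); s[:,0]+=p[3]*1e3; return np.concatenate(o+[pw("w6",world(p,s[:,:3]))-s[:,3:]])
f=least_squares(lambda p:r(p).ravel(),[.621,-.053,.185,0],loss="soft_l1"); print(f.x.round(4)); print(r(f.x).round(1).tolist())
for p in (f.x,[.6208,-.053,.1855]):print(world(p,[(-30,170,70)]).round(4))
import rep; rep.rep(); rep.rep(jp=f.x[:3])
```

```text
[ 0.621  -0.0532  0.1862 -0.0008]
[[-0.1, 0.7], [-0.8, -0.5], [0.8, 1.8], [-0.2, 0.1], [0.3, -1.7], [0.0, -0.9], [0.8, -1.6], [-1.8, 0.3], [-0.6, 0.2], [2.4, -3.8], [-0.2, 1.6], [1.0, 0.4], [-1.1, 0.2]]
[[0.5601 0.1083 0.07  ]]
[[0.56   0.1086 0.07  ]]
t 11.22 jig tcp mm [-9.560e+01  1.000e-01  1.387e+02] toolx in jig [ 1.    -0.009 -0.013] toolz [-0.013  0.001 -1.   ] F [-0.1  0.   0.1] gap -0.0002
t 11.22 jig tcp mm [-95.8   0.4 138.7] toolx in jig [ 1.    -0.009 -0.013] toolz [-0.013  0.001 -1.   ] F [-0.1  0.   0.1] gap -0.0002
```

Emit:
carry_out:
  moves: [-1,0.015,-0.038,0,0,0,0,-1,0.015,-0.038,0,0,0,0,-1,0.015,-0.038,0,0,0,0,-1,0.013,-0.036,0,0,0,0,-1,0,0,0,0,0.7,0]

```text
clock: 11.85
tcp_pos: [0.5543, 0.0907, 0.1301]
orientation: [-0.001, 0.996, 0.087, -0.005]
wrist_force: [-0.4, -0.1, 1.1]
finger_gap: -0.0001
```

Run:
```python
import rep; rep.rep(jp=[.621,-.0532,.186])
```

```text
t 11.85 jig tcp mm [-39.  153.8 130.1] toolx in jig [ 1.    -0.012 -0.009] toolz [-0.009  0.003 -1.   ] F [-0.4 -0.1  1.1] gap -0.0001
```

Emit:
carry_out:
  moves: [-1,0.008,-0.014,0,0,0,-0.7,-1,0,0,0,0,0.5,0,-1,0,0,0,0,0,0,-1,0,0,0,0,0,0,-1,0,0,0,0,0,0]

```text
clock: 12.48
tcp_pos: [0.5584, 0.104, 0.1281]
orientation: [-0.001, 0.996, 0.091, -0.002]
wrist_force: [0.6, -0.3, -0.5]
finger_gap: -0.0
```

Run:
```python
import rep,numpy as np; rep.rep("w7",jp=[.621,-.0532,.186])
import cv2
from workcell import env
from fit import proj,world
a=cv2.imread("pics/w7.png")[0:400,120:520]; b=env.read_camera("side")[115:215,255:355,::-1].copy()
r=lambda i:cv2.resize(i,(400,400),interpolation=cv2.INTER_CUBIC)
cv2.imwrite("pics/c3.png",np.hstack([r(a),r(b)]))
```

```text
t 12.47 jig tcp mm [-32.4 166.1 128.1] toolx in jig [ 1.    -0.003 -0.003] toolz [-0.003  0.003 -1.   ] F [ 0.6 -0.3 -0.5] gap -0.0
```

View pics/c3.png

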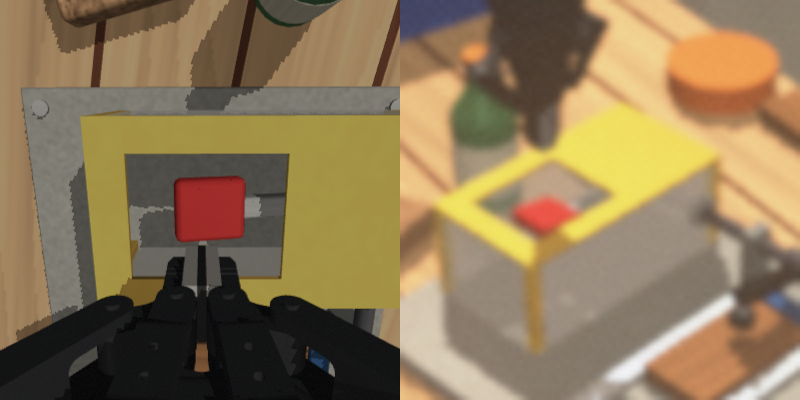

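The wrist view shows the red pad centred in the window (window u 245–409, v 154–277 full-frame). This agrees with the fitted pose to ~1 mm. I centre 2–4 mm and descend.

Emit:
carry_out:
  moves: [-1,0.0025,-0.0035,0,0,0,0,-1,0,0,0.014,0,0,0,-1,0,0,0.014,0,0,0,-1,0,0,0.012,0,0,0,-1,0,0,0.0,0,0,0]

```text
clock: 13.2
tcp_pos: [0.5594, 0.1083, 0.0841]
orientation: [-0.001, 0.996, 0.092, -0.003]
wrist_force: [-0.1, -0.3, 0.3]
finger_gap: -0.0003
```

```bash
cat > r2.py <<'E'
import rep; rep.rep(jp=[.621,-.0532,.186])
E
python3 r2.py
```

```text
t 13.2 jig tcp mm [-30.7 170.1  84.1] toolx in jig [ 1.    -0.003 -0.005] toolz [-0.005  0.003 -1.   ] F [-0.1 -0.3  0.3] gap -0.0003
```

Well centred (-30.7, 170.1), tip ≈112 mm. I go down to the pad and begin to press.

Emit:
carry_out:
  moves: [-1,0,0,0.005,0,0,0,-1,0,0,0.005,0,0,0,-1,0,0,0.005,0,0,0,-1,0,0,0.004,0,0,0,-1,0,0,0.004,0,0,0]

```text
clock: 13.82
tcp_pos: [0.5598, 0.1083, 0.0609]
orientation: [-0.001, 0.996, 0.092, -0.002]
wrist_force: [-2.5, -0.5, 4.9]
finger_gap: 0.0001
```

```bash
python3 r2.py
```

```text
t 13.82 jig tcp mm [-30.3 170.   60.9] toolx in jig [ 1.    -0.003 -0.004] toolz [-0.004  0.003 -1.   ] F [-2.5 -0.5  4.9] gap 0.0001
```

Emit:
carry_out:
  moves: [-1,0,0,0.004,0,0,0,-1,0,0,0.004,0,0,0,-1,0,0,0.004,0,0,0,-1,0,0,0.004,0,0,0,-1,0,0,0.003,0,0,0]

```text
clock: 14.45
tcp_pos: [0.5585, 0.1081, 0.0419]
orientation: [-0.001, 0.996, 0.092, -0.003]
wrist_force: [-9.7, -0.6, 27.2]
finger_gap: 0.0001
```

```bash
python3 r2.py
```

```text
t 14.45 jig tcp mm [-31.6 170.1  41.9] toolx in jig [ 1.    -0.003 -0.005] toolz [-0.005  0.002 -1.   ] F [-9.7 -0.6 27.2] gap 0.0001
```

Force has jumped to 27 N at tip height ≈70 mm, which is the end stop. I add a short firm hold, then go straight up.

Emit:
carry_out:
  moves: [-1,0,0,0.002,0,0,0,-1,0,0,0.002,0,0,0,-1,0,0,0,0,0,0,-1,0,0,-0.006,0,0,0,-1,0,0,-0.015,0,0,0]

```text
clock: 15.08
tcp_pos: [0.5593, 0.1083, 0.0629]
orientation: [-0.001, 0.996, 0.092, -0.001]
wrist_force: [0.4, -0.0, 0.7]
finger_gap: 0.0004
```

Emit:
carry_out:
  moves: [-1,0,0,-0.025,0,0,0,-1,0,0,-0.025,0,0,0,-1,0,0,-0.025,0,0,0,-1,0,0,-0.015,0,0,0,-1,0,0,0,0,0,0]

```text
clock: 15.7
tcp_pos: [0.5621, 0.1084, 0.1593]
orientation: [-0.001, 0.996, 0.092, 0.001]
wrist_force: [-0.5, -0.6, 0.3]
finger_gap: 0.0004
```

Run:
```python
import rep,numpy as np; rep.rep("w8",jp=[.621,-.0532,.186])
import cv2
from workcell import env
T=np.linalg.inv(np.load("pics/w8.npy")); K=env.calibration("wrist")["camera_matrix"]
from fit import world
im=cv2.imread("pics/w8.png"); b,g,r=[im[...,i].astype(int) for i in range(3)]
m=((r>120)&(g<60)&(b<60)).astype(np.uint8); n,l,st,ce=cv2.connectedComponentsWithStats(m); i=1+st[1:,4].argmax(); print("red",st[i],ce[i].round(1))
for x,z in((-26,94),(-28,82),(-30,72),(-30,70)):
    P=world([.621,-.0532,.186],[(x-22,190,z),(x+22,190,z),(x-22,150,z),(x+22,150,z)]); print(x,z,cv2.projectPoints(P,cv2.Rodrigues(T[:3,:3])[0],T[:3,3],K,None)[0][:,0].round(1).tolist())
a=im[:,120:520]; s=env.read_camera("scene")[185:310,270:395,::-1]
cv2.imwrite("pics/c4.png",np.hstack([cv2.resize(a,(400,400)),cv2.resize(s,(400,400),interpolation=cv2.INTER_CUBIC)]))
```

```text
t 15.7 jig tcp mm [-28.  169.7 159.3] toolx in jig [ 1.    -0.002  0.003] toolz [ 0.003  0.002 -1.   ] F [-0.5 -0.6  0.3] gap 0.0004
red [ 292  174   56   44 2306] [319.4 196.1]
-26 94 [[292.1, 175.6], [356.9, 175.5], [293.5, 230.8], [355.5, 230.7]]
-28 82 [[290.6, 172.1], [352.5, 171.9], [292.0, 225.0], [351.3, 224.9]]
-30 72 [[289.0, 169.3], [348.6, 169.2], [290.4, 220.6], [347.6, 220.4]]
-30 70 [[289.2, 168.8], [348.4, 168.7], [290.6, 219.7], [347.4, 219.6]]
```

The viewer limit is reached, so I check numerically: same pad measurement on w7 (raised) against w8, and the stile's edge in the scene image.

Run:
```python
import numpy as np,cv2
from workcell import env
from fit import world,proj
K=env.calibration("wrist")["camera_matrix"]; jp=[.621,-.0532,.186]
for f in("w7","w8"):
    im=cv2.imread(f"pics/{f}.png"); T=np.linalg.inv(np.load(f"pics/{f}.npy"))
    b,g,r=[im[...,i].astype(int) for i in range(3)]
    m=((r>90)&(g<.4*r)&(b<.4*r)).astype(np.uint8); n,l,st,ce=cv2.connectedComponentsWithStats(m); i=1+st[1:,4].argmax(); print(f,"red x0 x1 y0 y1",st[i][0],st[i][0]+st[i][2],st[i][1],st[i][1]+st[i][3])
    for x,z in((-26,94),(-30,70)):
        P=world(jp,[(x-22,190,z),(x+22,150,z)]); print("  pred",z,cv2.projectPoints(P,cv2.Rodrigues(T[:3,:3])[0],T[:3,3],K,None)[0][:,0].round(1).tolist())
s=env.read_camera("scene")[:,:,::-1]; cv2.imwrite("pics/s9.png",s)
for y in(-20,20):
    x=np.arange(-95,-40,5.); q=proj("scene",world(jp,np.c_[x,x*0+y,x*0+36])); print(y,[(int(a),cv2.getRectSubPix(s,(1,1),tuple(map(float,p)))[0,0].tolist()) for a,p in zip(x,q)])
```

```text
w7 red x0 x1 y0 y1 296 365 176 242
  pred 94 [[295.8, 180.7], [367.9, 243.3]]
  pred 70 [[292.4, 172.5], [357.8, 229.6]]
w8 red x0 x1 y0 y1 291 348 173 219
  pred 94 [[292.1, 175.6], [355.5, 230.7]]
  pred 70 [[289.2, 168.8], [347.4, 219.6]]
-20 [(-95, [119, 129, 135]), (-90, [118, 129, 136]), (-85, [117, 128, 134]), (-80, [120, 131, 136]), (-75, [120, 131, 136]), (-70, [120, 130, 136]), (-65, [117, 128, 134]), (-60, [92, 110, 128]), (-55, [51, 87, 129]), (-50, [48, 85, 128]), (-45, [46, 85, 129])]
20 [(-95, [75, 83, 88]), (-90, [74, 82, 88]), (-85, [81, 90, 95]), (-80, [109, 118, 125]), (-75, [117, 129, 135]), (-70, [121, 132, 137]), (-65, [119, 129, 136]), (-60, [97, 115, 134]), (-55, [55, 90, 132]), (-50, [48, 87, 131]), (-45, [48, 87, 131])]
```

```bash
python3 -c "
from workcell import env
print(env.hand_in())"
```

```text
the job is handed in; nothing more can be done
None
```

The stile is home against the blue stop, and the red lever pad is pressed down to its end stop. I handed the job in at about 16 s with the robot clear of everything.

- **Stile:** I pushed it along the channel until the force rose to about 9 N. The wrist picture gave its position as -0.8 mm from home. After the press, the scene picture still showed its near edge at about jig x -60 mm, which is home.
- **Lever:** I pressed it through the centre of the window, about 1 mm off. The force jumped to 27 N at the end-stop height of 70 mm. After I let go, the pad's outline matched the 70 mm prediction and no longer matched the raised 94 mm one.
- **Disagreement:** the real fingertips sit about 28 mm behind the reported TCP, not 11 mm ahead as `env.tip_reach` says. My first push therefore passed above the stile without touching it. I found the offset by touching the stile's top lightly (4.5 N) and corrected for it.
- **Unexplained force:** there was an upward force of about 9 N on the tool at the end of the push. I did not find its cause.
- **Not confirmed by eye:** the 12-picture viewing limit was reached, so the final check was by numbers only. I saw no sign of touching the guard, the hold-down arm or the other things, but did not check them one by one at the end.

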